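# Slide the drying board home over its hidden pins and fill its empty pocket

### The arm

A 6-joint arm with a two-finger parallel gripper is mounted at the origin on the work surface. World frame = base frame: x ahead of the robot, y to its left, z up, the work surface at z = 0. Lengths are in mm, angles in rad, forces in N, time in s.
With the tool pointing down it reaches from about 400 to 925 mm from the base axis. Payload 12.5 kg.
Tool frame: the origin (TCP) lies where the fingers leave the gripper's body, on its centre line; the fingertips stand 78 mm ahead of it and the grasp point (between the pads) lies 59 mm ahead of it (env.tip_extent is the distance from the TCP to the fingertips, in mm); z points along the fingers, y is the direction in which the jaws open and shut (so a half turn about z gives the same grasp; the last joint's range is limited). The gripper opens to 95 mm and grips with 3 to 60 N. Pads are 20 mm wide; open, the fingers measure 119 mm over their backs; the gripper's body (75 mm by 180 mm) begins 59 mm behind the grasp point.
Start: joints at [0.999, 0.491, 1.559, -0, 1.092, -0.106], TCP at [280.694, 558.434, 292.261] pointing down, gripper open.
Joint ranges: [-3.1, 3.1], [-0.84, 2.19], [0.05, 2.79], [-1.13, 4.28], [0.06, 2.93], [-2.69, 2.69]. Speed limits (rad/s): [2.22, 2.22, 2.79, 3.14, 3.14, 3.14].

### API

Orientations are given as [roll, pitch, yaw] about the fixed x, y, z axes, in that order (R = Rz(yaw) Ry(pitch) Rx(roll)).
In Python, from cell import env gives the robot as it stands. The module is installed in compiled form; this text tells all that it offers.
- The arm moves only by the tool play_rows, never from a script. Its argument "targets" is a list of rows, each an object with "linear": the shift along the tool's x, y, z in mm, a list of three; "turn": the turn about the tool's z in rad. A call has 1 to 20 rows; each row is the pose to reach, as a shift and turn from the pose commanded when the call began, along the tool's axes at that moment; what a row does not reach only later rows make up. A row lasts 1/8 s, in which the tool goes at most 62.5 mm and 10.7 degrees, less where a joint would pass 70% of its speed; a pose out of reach is approached as far as the arm can. A call with a gripper value outside its range is refused whole. "hand" is the finger opening in mm, from 0 to 95.1, set as the call begins (left out, the last holds). The fingers move at their own pace and stop on an object; the grip force is fixed at half the most. Time passes only in rows, so rows that repeat a pose let the fingers close. It gives the time, the measured TCP pose, the force and the opening at its end, in the units of the state.
- env.state(): the state, without advancing time (a new reading comes with each control period).
- env.read_camera(name): name is "side" or "top" or "wrist"; returns (picture, depth): 400x640x3 uint8, red, green, blue; 400x640 float32, mm along the optical axis (not along the pixel's ray), 0 where there is no reading.
- env.camera_params(name): a dict with "fx", "fy", "cx", "cy" (pixels), "R" (3x3) and "t" (3): a world point X has camera coordinates R X + t. Camera axes: x right, y down, z forward; pixel columns grow to the right and rows downward; lengths in mm; the calibration is good to about 2 mm. A picture is of the moment at which its call begins: read the wrist's pose just before it. camera_params takes no time and is no camera call; for the wrist camera it gives the pose at the moment of the call.
- env.job_done(): hands the job in, once; it reports no verdict.
The state is a dict: "t": time; "joints": joint angles; "qvel": joint speeds; "tau": joint torques, N m; "eef_pos": TCP position; "tcp_rot": TCP orientation; "ft_force": force on the tool from outside, world axes, zero at the start; "moment": the same for the moment, N m; "opening": opening from 0.0 (shut) to 1.0 (fully open).
Only numpy, scipy, OpenCV 4.12 (cv2) and the standard library are available. Lean on these libraries where they do the work, as an engineer would, in place of code of your own. Each camera call takes 0.05 s, during which the arm holds its last target.

### The job

The wooden drying board was laid back askew on top of the four locating pins in the drain tray. Without lifting the board, slide it gently, with the steel fence as its guide, until its holes drop over the pins and it lies flush on the bearers, keeping the two balls that stand in it in their pockets. Then stand the spare silvered ball from the little block in the board's empty pocket, and leave the other things on the bench alone.

Things in the scene. Friction and masses are not known exactly. Their poses are not given: they have to be found in the camera images.
- tray: Fixed black drain tray, 250 (x) x 400 (y) mm, lip 12 mm high. Origin: centre of its underside, on the bench. On it three wooden bearers along y, tops 16 mm above the bench.
- fence (a point): Middle of the top edge of the steel fence's inner face, fixed along the tray's far (+x) side: 340 mm long along the tray's y, top 38 mm above the bench, inner face at x = +75.5 mm in the tray frame.
- pin_zone (a point): Nominal centre of the four fixed steel pins, tips 25 mm above the bench: 10 mm wide, tapered tips, a rectangle 76 mm (x) x 130 mm (y) on two dark bars. True centre: x = 0 in the tray frame, but along the tray's y anywhere from -14 to +14 mm of this point, not measured, hidden under the board: to be found by touch. This point: tray's centre, 25 mm up.
- board: Loose plywood drying board, 150 (x) x 240 (y) x 14 mm, about 0.4 kg (varies). Origin: centre of its underside. Four through holes 14.5 mm wide at x = +-38, y = +-65 mm fit over the pins. It starts flat on the pin tips (underside 25 mm above the bench), up to 0.11 rad askew, its far edge 2 to 35 mm short of the fence, its centre 24 to 33 mm to the tray's +y.
- board_top (a point): Centre of the board's top face, 14 mm above its underside. Once against the fence the board must slide towards the tray's -y. Where its holes meet the pins it drops 9 mm onto the bearers (underside 16 mm, top 30 mm above the bench) and the pins stop it. Pushing it on its edges takes about 3 to 12 N; more than 30 N is too much.
- pocket0 (a point): Centre of the floor of the board's pocket at y = -60 mm, x = 0 in the board frame: round blind pocket, 22 mm wide, 9 mm deep, floor 5 mm above the board's underside.
- pocket1 (a point): The same for the middle pocket (y = 0, x = 0 in the board frame).
- pocket2 (a point): The same for the pocket at y = +60 mm, x = 0 in the board frame. Two of the three pockets hold a ball; which one is empty varies.
- ball_a_center (a point): Centre of the sphere of one silvered glass ball standing in a pocket of the board: sphere of 40 mm diameter on a round stub foot of 18 mm diameter; the foot's underside is 32 mm below the centre; 52 mm tall in all, 45 g. Loose.
- ball_b_center (a point): The same for the other ball that stands in a pocket of the board.
- spare_center (a point): The same for the spare ball, which stands upright in a 9 mm deep pocket in the middle of a fixed wooden block, 60 x 60 x 24 mm, on the -y side of the tray; the sphere's centre is 47 mm above the bench.
- jar: Closed amber glass jar, 60 mm wide, 85 mm tall; bystander. Origin: centre of its underside.
- beaker: White cup, 72 mm wide, 90 mm tall; bystander. Origin: centre of its underside.
- brush_grip (a point): Hand brush lying on the bench on the +y side, bystander; point on its handle.
Mind the look-alikes: they are no part of the job. What is shaped like the part that bears spare_center but blue or red is not meant.

How it is judged:
By the outcome, as a careful person would: the job done as asked, in the order asked, and still so for the second after the job is handed in, with the robot touching nothing.
It also fails if it takes over 56 s, if anything falls off the work surface, if the arm or the gripper's body presses on something with over 40 N, if the wrist force passes 120 N, or if a joint passes its speed limit or range.

## Working session

There is one attempt and no reset: what is moved stays moved. The work goes in short steps, Python scripts to look and compute and a tool call to move; the robot and the scene stay as the last step left them, time stands still between calls to the robot, and variables do not carry over. Pictures are saved under pics/ and viewed, and the job is handed in when it is done.

Besides the shell and the picture viewer there is one more tool, called after "Request:" by a JSON object that holds its "api" and its "payload", one argument or row to a line. play_rows: Moves the arm, as the interface text tells. Its arguments: {"type":"object","properties":{"targets":{"type":"array","items":{"type":"object","properties":{"linear":{"type":"array","items":{"type":"number"}},"turn":{"type":"number"}}}},"hand":{"type":"number"}},"required":["targets"]}

```bash
mkdir -p pics
cat > h.py <<'E'
import numpy as np, cv2
from cell import env
def shot(n,name):
    p=env.camera_params(n); rgb,d=env.read_camera(n)
    cv2.imwrite(f'pics/{name}.png',rgb[:,:,::-1]); np.savez(f'pics/{name}.npz',rgb=rgb,d=d,R=np.array(p['R']),t=np.array(p['t']),k=[p['fx'],p['fy'],p['cx'],p['cy']])
def load(name): return np.load(f'pics/{name}.npz')
def ray(z,u,v):
    fx,fy,cx,cy=z['k'];R=z['R'];t=z['t']
    return -R.T@t, R.T@np.array([(u-cx)/fx,(v-cy)/fy,1])
def plane(z,u,v,h):
    c,d=ray(z,u,v); return c+d*(h-c[2])/d[2]
def dep(z,u,v):
    c,d=ray(z,u,v); return c+d*z['d'][int(round(v)),int(round(u))]
def proj(z,X):
    fx,fy,cx,cy=z['k'];p=z['R']@np.array(X)+z['t'];return fx*p[0]/p[2]+cx,fy*p[1]/p[2]+cy
E
python3 - <<'E'
from h import *
s=env.state();print(s['t'],s['eef_pos'],s['tcp_rot'],s['ft_force'],env.tip_extent)
shot('top','top0');shot('side','side0');shot('wrist','wr0')
for n in('top','side','wrist'):
    z=load(n+'0' if n!='wrist' else 'wr0');print(n,z['k'],(-z['R'].T@z['t']).round(),z['R'].round(2).tolist())
E
```

```text
0.0 [280.59451956 558.28570384 291.64543969] [-3.14046867e+00 -1.11134665e-04  2.67580844e+00] [-0.39582218 -0.02093612  0.31528805] 77.60000000000001
top [454.39545977 454.39545977 307.83407085 199.38217358] [ 3.060e+02 -1.000e+00  1.115e+03] [[-0.0, -1.0, 0.0], [-0.98, 0.0, -0.2], [0.2, -0.0, -0.98]]
side [459.22898876 459.22898876 317.00404138 199.07092898] [ 461. -905.  836.] [[1.0, -0.04, 0.0], [-0.02, -0.63, -0.77], [0.03, 0.77, -0.64]]
wrist [310.01660853 310.01660853 313.88624366 199.81129411] [216. 591. 385.] [[0.45, 0.89, -0.0], [0.86, -0.43, 0.26], [0.23, -0.12, -0.97]]
```

View pics/top0.png

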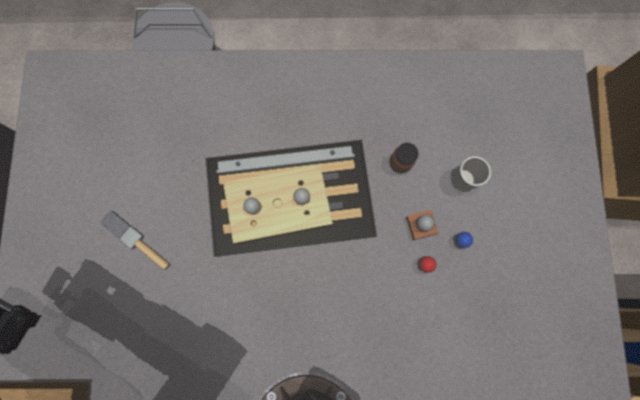

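View pics/side0.png

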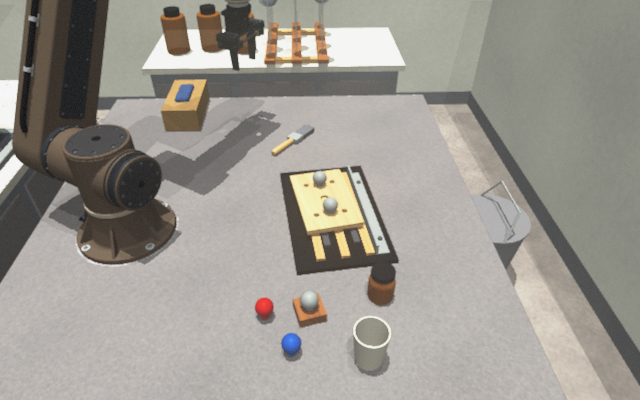

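View pics/wr0.png

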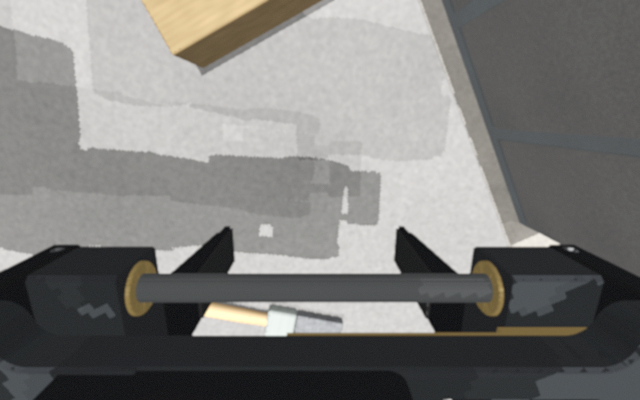

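Top: the tray (corners about (207,158), (361,141), (376,237), (215,255)) holds the board. Its balls are at (252,206) and (302,196), and the empty middle pocket is at (277,203). The spare stands on the block at (425,223). The look-alikes are the blue ball (464,240) and the red ball (428,264), with the jar at (404,157) and the cup at (471,173).

Run:
```python
from h import *
a=load('top0')['rgb'][130:270,195:385,::-1];cv2.imwrite('pics/topc.png',cv2.resize(a,None,fx=4.2,fy=4.2,interpolation=cv2.INTER_CUBIC))
a=load('top0')['rgb'][200:280,395:485,::-1];b=load('side0')['rgb'][280:360,240:340,::-1]
cv2.imwrite('pics/sp.png',np.hstack([cv2.resize(a,(400,400)),cv2.resize(b,(400,400))]))
a=load('side0')['rgb'][150:280,270:410,::-1];cv2.imwrite('pics/sidec.png',cv2.resize(a,None,fx=4.2,fy=4.2,interpolation=cv2.INTER_CUBIC))
```

```text
(no output)
```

View pics/topc.png

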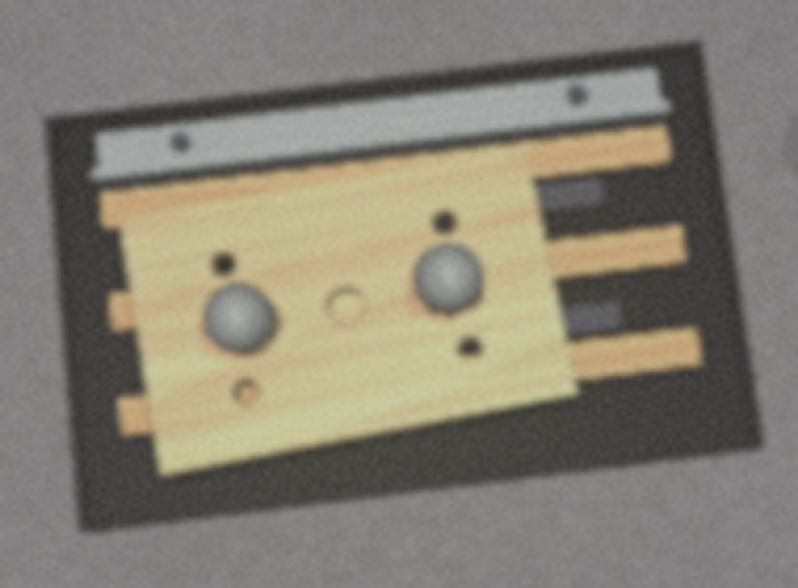

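View pics/sp.png

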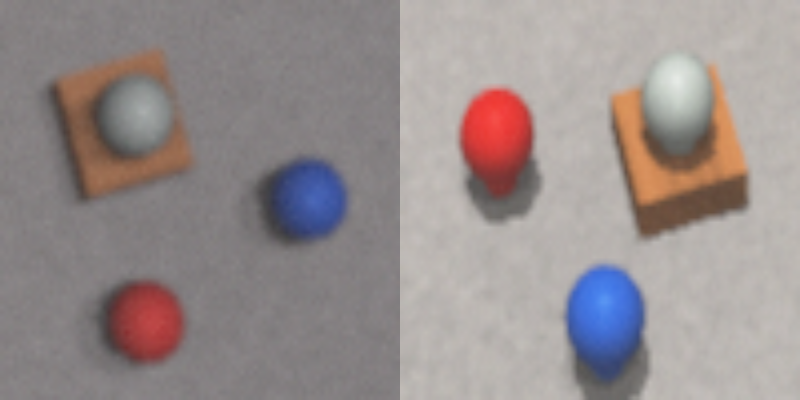

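View pics/sidec.png

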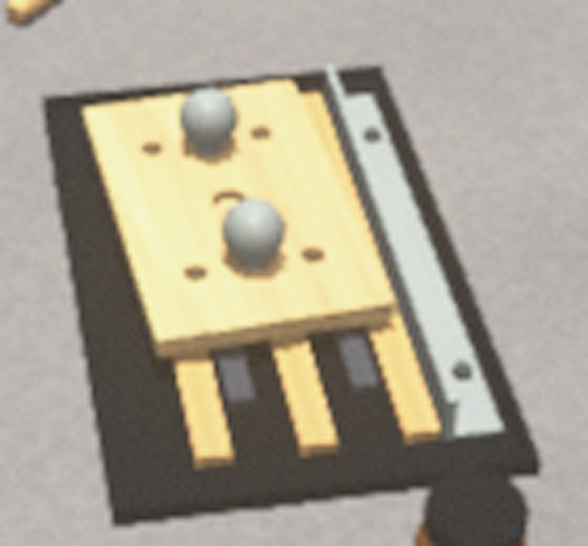

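Run:
```python
from h import *
T=load('top0');S=load('side0')
def tp(U,V,h): return plane(T,195+(U+.5)/4.2-.5,130+(V+.5)/4.2-.5,h)
tr=np.array([tp(U,V,12) for U,V in [(45,118),(700,42),(762,448),(80,532)]])
print('tray',tr.round(1).tolist(),np.linalg.norm(tr-np.roll(tr,-1,0),axis=1)); print('c',tr.mean(0))
bd=np.array([tp(U,V,39) for U,V in [(119,182),(533,145),(579,395),(159,475)]])
# far-left corner approximate
print('board',bd.round(1).tolist(),np.linalg.norm(bd-np.roll(bd,-1,0),axis=1))
for U,V in [(345,305),(222,263),(444,221),(246,392),(470,346)]: print('hole',tp(U,V,39).round(1))
print('fence base?',tp(95,180,38),tp(668,107,38))
def near(z,u0,v0,r,f):
    pass
def tri(uv1,uv2):
    c1,d1=ray(T,*uv1);c2,d2=ray(S,*uv2)
    A=np.stack([d1,-d2],1);s=np.linalg.lstsq(A,c2-c1,rcond=None)[0]
    p,q=c1+d1*s[0],c2+d2*s[1];return (p+q)/2,np.linalg.norm(p-q)
# ball tri
def tc(U,V):return(195+U/4.2-.4,130+V/4.2-.4)
def sc(U,V):return(270+U/4.2-.4,150+V/4.2-.4)
print('A',tri(tc(240,318),sc(209,116)));print('B',tri(tc(449,278),sc(254,228)))
print('spare',tri((395+134/400*90-.4,200+115/5-.4),(240+278/4-.4,280+95/5-.4)))
print('dots', dep(T,*tc(300,380)),dep(T,*tc(330,430)),dep(T,425,223))
```

```text
tray [[641.4, 252.7, 12.0], [688.5, -142.5, 12.0], [441.0, -171.8, 12.0], [393.6, 222.1, 12.0]] [397.93986362 249.22460226 396.75465331 249.64128884]
c [541.09271563  40.12162034  12.        ]
board [[594.3, 201.8, 39.0], [616.1, -39.6, 39.0], [468.3, -64.4, 39.0], [423.3, 173.3, 39.0]] [242.29621495 149.86213026 241.90845861 173.27823656]
hole [520.9  69.4  39. ]
hole [545.8 140.7  39. ]
hole [570.4  12.5  39. ]
hole [470.5 125.2  39. ]
hole [496.8  -2.4  39. ]
fence base? [595.77422395 215.9660252   38.        ] [ 639.35624418 -119.23506381   38.        ]
A (array([509.99351594, 126.63807632,  65.12610718]), np.float64(3.0532855973278754))
B (array([532.6793527 ,   9.56279015,  65.11269765]), np.float64(3.1904645303399897))
spare (array([ 470.11307392, -282.74454471,   48.68270526]), np.float64(2.708921785962116))
dots [477.49419355  94.70749452  38.36800949] [448.5712202   77.1535968   39.67105512] [ 464.9699742  -278.49364786   67.30897418]
```

```bash
cat >> h.py <<'E'
TO=np.array([541.,40.]);TY=.12
def w2t(p): 
    c,s=np.cos(TY),np.sin(TY);d=np.array(p[:2])-TO;return np.array([c*d[0]+s*d[1],-s*d[0]+c*d[1]])
def t2w(p):
    c,s=np.cos(TY),np.sin(TY);return TO+np.array([c*p[0]-s*p[1],s*p[0]+c*p[1]])
from scipy.spatial.transform import Rotation as Ro
def go(x,y,z,yaw):
    s=env.state();R=Ro.from_euler('xyz',s['tcp_rot']).as_matrix();p=np.array(s['eef_pos'])
    d=R.T@(np.array([x,y,z])-p);dy=(yaw-s['tcp_rot'][2]+np.pi)%(2*np.pi)-np.pi
    print('t',round(s['t'],2),'linear',d.round(1),'turn',round(-dy,4),'now',p.round(1),'yaw',round(s['tcp_rot'][2],4),'F',np.round(s['ft_force'],1),'open',s['opening'],'tray',w2t(p).round(1))
E
python3 - <<'E'
from h import *
x,y=t2w((-122,30));go(x,y,200,np.pi+TY)
z=load('side0');print(dep(z,187,95),dep(z,187,115));
E
```

```text
t 0.15 linear [-347.2 -388.6   92.1] turn -0.5858 now [280.6 558.3 291.8] yaw 2.6758 F [-0.3 -0.2 -0.2] open 1.0024517250066147 tray [-196.5  545.8]
[ 66.48663822 590.81564116  91.68804197] [ 77.48062036 499.87652632  62.91486927]
```

Request:
{"api": "play_rows", "payload": {
  "targets": [
    {"linear": [-45, -50, 10], "turn": -0.1},
    {"linear": [-90, -100, 20], "turn": -0.25},
    {"linear": [-135, -150, 30], "turn": -0.4},
    {"linear": [-175, -195, 45], "turn": -0.55},
    {"linear": [-215, -240, 55], "turn": -0.586},
    {"linear": [-255, -285, 70], "turn": -0.586},
    {"linear": [-295, -330, 80], "turn": -0.586},
    {"linear": [-330, -370, 90], "turn": -0.586},
    {"linear": [-347, -388.5, 92], "turn": -0.586},
    {"linear": [-347, -388.5, 92], "turn": -0.586},
    {"linear": [-347, -388.5, 92], "turn": -0.586}
  ]
}}

```text
t: 1.52
eef_pos: [416.0, 55.9, 200.3]
tcp_rot: [3.141, -0.0, -3.022]
ft_force: [-0.1, 1.4, 0.4]
opening: 0.998
```

Run:
```python
from h import *
x,y=t2w((-122,30));go(x,y,99,np.pi+TY)
shot('wrist','wr1')
```

```text
t 1.52 linear [ -0.2  -0.8 101.3] turn -0.0 now [416.   55.9 200.3] yaw -3.0216 F [-0.1  1.4  0.4] open 0.9983016882905871 tray [-122.2   30.7]
```

View pics/wr1.png

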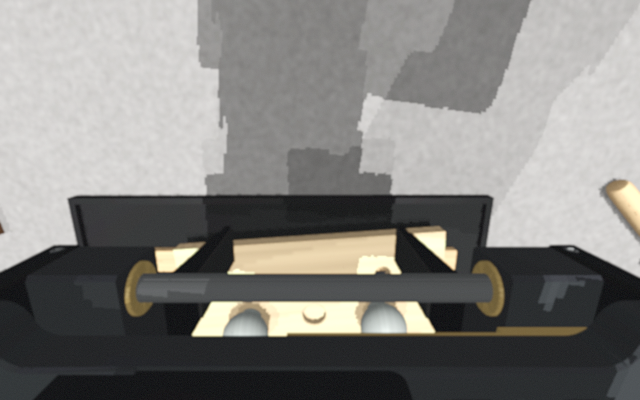

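Request:
{"api": "play_rows", "payload": {
  "targets": [
    {"linear": [0, 0, 40], "turn": 0},
    {"linear": [0, 0, 80], "turn": 0},
    {"linear": [0, 0, 97], "turn": 0},
    {"linear": [0, 0, 101.5], "turn": 0},
    {"linear": [0, 0, 101.5], "turn": 0}
  ]
}}

```text
t: 2.2
eef_pos: [416.3, 56.1, 99.0]
tcp_rot: [3.142, 0.0, -3.02]
ft_force: [-0.3, -1.0, -0.1]
opening: 0.998
```

Run:
```python
from h import *
go(*t2w((-95,30)),98.6,np.pi+TY)
```

```text
t 2.2 linear [-26.9  -0.9   0.4] turn 0.0013 now [416.3  56.1  99. ] yaw -3.0203 F [-0.3 -1.  -0.1] open 0.9976243775880979 tray [-121.9   30.9]
```

Request:
{"api": "play_rows", "payload": {
  "targets": [
    {"linear": [-6, 0, 0], "turn": 0},
    {"linear": [-10, 0, 0], "turn": 0},
    {"linear": [-13, 0, 0], "turn": 0},
    {"linear": [-15, 0, 0], "turn": 0},
    {"linear": [-17, 0, 0], "turn": 0},
    {"linear": [-19, 0, 0], "turn": 0},
    {"linear": [-21, 0, 0], "turn": 0},
    {"linear": [-23, 0, 0], "turn": 0},
    {"linear": [-25, 0, 0], "turn": 0}
  ]
}}

```text
t: 3.32
eef_pos: [441.1, 58.5, 98.7]
tcp_rot: [3.141, -0.0, -3.021]
ft_force: [-3.5, 1.1, 1.3]
opening: 1.0
```

Run:
```python
from h import *
go(*t2w((-95,30)),98.6,np.pi+TY)
shot('top','top1')
a=load('top1')['rgb'][130:270,195:385,::-1];cv2.imwrite('pics/topc1.png',cv2.resize(a,None,fx=4.2,fy=4.2,interpolation=cv2.INTER_CUBIC))
```

```text
t 3.33 linear [-2.  -0.3  0.1] turn 0.0003 now [441.1  58.5  98.7] yaw -3.0213 F [-3.5  1.1  1.3] open 1.0001192053290446 tray [-97.   30.3]
```

View pics/topc1.png

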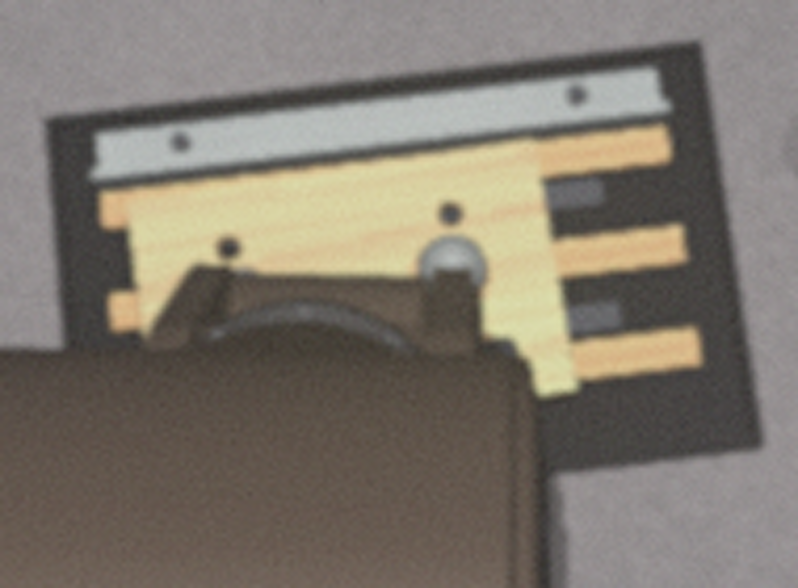

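The board is turning and its far edge nears the fence at about 3.5 N. I'll carry on gently.

Request:
{"api": "play_rows", "payload": {
  "targets": [
    {"linear": [-2, 0, 0], "turn": 0},
    {"linear": [-4, 0, 0], "turn": 0},
    {"linear": [-6, 0, 0], "turn": 0},
    {"linear": [-8, 0, 0], "turn": 0},
    {"linear": [-9.5, 0, 0], "turn": 0}
  ]
}}

```text
t: 4.0
eef_pos: [450.6, 59.6, 98.7]
tcp_rot: [3.141, -0.0, -3.022]
ft_force: [-4.8, 0.2, 1.0]
opening: 1.002
```

Request:
{"api": "play_rows", "payload": {
  "targets": [
    {"linear": [-1, 0, 0], "turn": 0},
    {"linear": [-1.5, 0, 0], "turn": 0}
  ]
}}

```text
t: 4.25
eef_pos: [452.0, 59.8, 98.7]
tcp_rot: [3.142, 0.0, -3.022]
ft_force: [-4.3, -0.4, 2.2]
opening: 1.0
```

Request:
{"api": "play_rows", "payload": {
  "targets": [
    {"linear": [-1, 0, 0], "turn": 0},
    {"linear": [-1.5, 0, 0], "turn": 0}
  ]
}}

```text
t: 4.5
eef_pos: [453.6, 60.0, 98.8]
tcp_rot: [3.142, 0.0, -3.022]
ft_force: [-3.7, -0.5, 2.1]
opening: 0.998
```

Run:
```python
from h import *
go(*t2w((-85,30)),98.6,np.pi+TY)
shot('top','top2')
a=load('top2')['rgb'][130:270,195:385,::-1];cv2.imwrite('pics/topc2.png',cv2.resize(a,None,fx=4.2,fy=4.2,interpolation=cv2.INTER_CUBIC))
```

```text
t 4.5 linear [ 0.7 -0.3  0.2] turn -0.0 now [453.6  60.   98.8] yaw -3.0216 F [-3.7 -0.5  2.1] open 0.9984242745690097 tray [-84.3  30.3]
```

View pics/topc2.png

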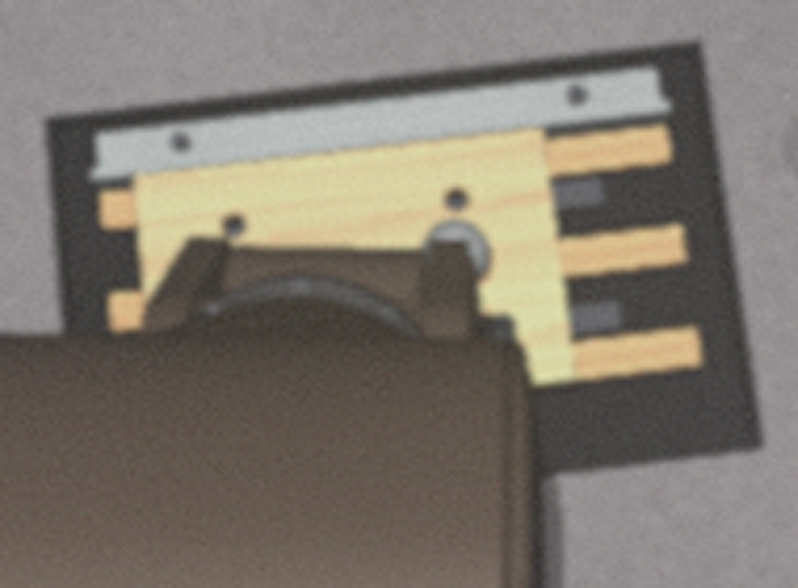

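Request:
{"api": "play_rows", "payload": {
  "targets": [
    {"linear": [-0.7, 0, 0], "turn": 0},
    {"linear": [-1.2, 0, 0], "turn": 0}
  ]
}}

```text
t: 4.8
eef_pos: [454.7, 60.1, 98.7]
tcp_rot: [3.141, -0.0, -3.021]
ft_force: [-5.1, -1.0, 2.6]
opening: 1.001
```

Request:
{"api": "play_rows", "payload": {
  "targets": [
    {"linear": [-0.6, 0, 0], "turn": 0},
    {"linear": [-0.6, 0, 0], "turn": 0}
  ]
}}

```text
t: 5.05
eef_pos: [454.8, 60.1, 98.7]
tcp_rot: [3.141, -0.001, -3.021]
ft_force: [-6.7, -2.2, 3.5]
opening: 1.004
```

Request:
{"api": "play_rows", "payload": {
  "targets": [
    {"linear": [-0.6, 0, 0], "turn": 0},
    {"linear": [-0.6, 0, 0], "turn": 0}
  ]
}}

```text
t: 5.3
eef_pos: [454.9, 60.2, 98.7]
tcp_rot: [3.141, -0.002, -3.021]
ft_force: [-8.8, -3.0, 5.0]
opening: 1.002
```

Run:
```python
from h import *
T=load('top2')
def tp(U,V,h): return w2t(plane(T,195+(U+.5)/4.2-.5,130+(V+.5)/4.2-.5,h))
for U,V in [(135,172),(545,130),(574,383),(234,224),(457,198)]: print(tp(U,V,39).round(1))
go(*t2w((-100,30)),98.6,np.pi+TY);go(*t2w((-3,180)),190,np.pi/2+TY)
```

```text
[ 77.1 144.4]
[ 73.2 -96.1]
[-77.5 -93. ]
[39.  90.2]
[ 38.7 -40. ]
t 5.3 linear [16.9 -0.3  0.1] turn 0.0003 now [454.9  60.2  98.7] yaw -3.0213 F [-8.8 -3.   5. ] open 1.0024858358513538 tray [-83.1  30.3]
t 5.3 linear [-79.9 149.7 -91.5] turn 1.5711 now [454.9  60.2  98.7] yaw -3.0213 F [-8.8 -3.   5. ] open 1.0024858358513538 tray [-83.1  30.3]
```

Request:
{"api": "play_rows", "payload": {
  "targets": [
    {"linear": [12, 0, 0], "turn": 0},
    {"linear": [16, 0, -40], "turn": 0},
    {"linear": [16, 10, -92], "turn": 0.15},
    {"linear": [0, 40, -92], "turn": 0.33},
    {"linear": [-16, 70, -92], "turn": 0.51},
    {"linear": [-32, 100, -92], "turn": 0.69},
    {"linear": [-48, 130, -92], "turn": 0.87},
    {"linear": [-64, 150, -92], "turn": 1.05},
    {"linear": [-80, 150, -92], "turn": 1.23},
    {"linear": [-80, 150, -92], "turn": 1.41},
    {"linear": [-80, 150, -92], "turn": 1.571},
    {"linear": [-80, 150, -92], "turn": 1.571},
    {"linear": [-80, 150, -92], "turn": 1.571}
  ]
}}

```text
t: 6.92
eef_pos: [517.3, 218.7, 190.8]
tcp_rot: [3.141, -0.0, 1.694]
ft_force: [-0.2, -0.0, -0.8]
opening: 1.004
```

Run:
```python
from h import *
go(*t2w((-3,180)),98.6,np.pi/2+TY)
shot('wrist','wr3');shot('side','side3')
a=load('wr3')['rgb'][:,:,::-1];b=load('side3')['rgb'][120:280,260:420,::-1]
cv2.imwrite('pics/c3.png',np.hstack([cv2.resize(a,(480,300)),cv2.resize(b,(300,300))]))
```

```text
t 6.92 linear [-0.3 -1.  92.2] turn 0.0035 now [517.3 218.7 190.8] yaw 1.6943 F [-0.2 -0.  -0.8] open 1.003719560336756 tray [ -2.1 180.3]
```

View pics/c3.png

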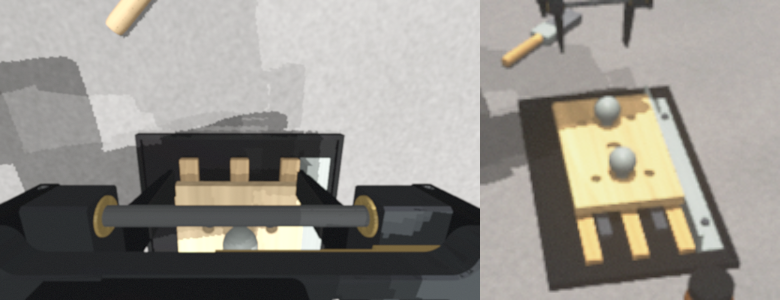

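Request:
{"api": "play_rows", "payload": {
  "targets": [
    {"linear": [0, -1, 45], "turn": 0.003},
    {"linear": [0, -1, 80], "turn": 0.003},
    {"linear": [0, -1, 92], "turn": 0.003},
    {"linear": [-10, -1, 92], "turn": 0.003},
    {"linear": [-20, -1, 92], "turn": 0.003},
    {"linear": [-23, -1, 92], "turn": 0.003},
    {"linear": [-25, -0.5, 92], "turn": 0.003},
    {"linear": [-27, 0, 92], "turn": 0.003}
  ]
}}

```text
t: 8.02
eef_pos: [520.2, 192.3, 99.5]
tcp_rot: [3.141, -0.001, 1.688]
ft_force: [-3.8, 6.8, 3.7]
opening: 1.0
```

Request:
{"api": "play_rows", "payload": {
  "targets": [
    {"linear": [-1.5, 0.2, 0], "turn": 0},
    {"linear": [-3, 0.4, 0], "turn": 0},
    {"linear": [-4.5, 0.6, 0], "turn": 0}
  ]
}}

```text
t: 8.4
eef_pos: [521.0, 188.1, 99.4]
tcp_rot: [-3.141, -0.001, 1.688]
ft_force: [-5.1, 7.2, 4.0]
opening: 1.001
```

Request:
{"api": "play_rows", "payload": {
  "targets": [
    {"linear": [-1.5, 0, 0], "turn": 0},
    {"linear": [-3, 0, 0], "turn": 0},
    {"linear": [-4.5, 0, 0], "turn": 0}
  ]
}}

```text
t: 8.78
eef_pos: [521.5, 183.7, 99.4]
tcp_rot: [-3.141, -0.001, 1.688]
ft_force: [-4.9, 8.0, 5.1]
opening: 0.999
```

Request:
{"api": "play_rows", "payload": {
  "targets": [
    {"linear": [-1.5, 0, 0], "turn": 0},
    {"linear": [-3, 0, 0], "turn": 0},
    {"linear": [-4.5, 0, 0], "turn": 0}
  ]
}}

```text
t: 9.15
eef_pos: [522.0, 179.3, 99.5]
tcp_rot: [-3.141, -0.001, 1.688]
ft_force: [-6.0, 8.2, 4.0]
opening: 0.996
```

Run:
```python
from h import *
go(*t2w((-3,140)),98.6,np.pi/2+TY)
shot('side','side4')
b=load('side4')['rgb'][120:280,260:420,::-1]
cv2.imwrite('pics/c4.png',cv2.resize(b,(560,560)))
```

```text
t 9.15 linear [-0.6 -0.9  0.9] turn -0.0025 now [522.  179.3  99.5] yaw 1.6883 F [-6.   8.2  4. ] open 0.9963954662490772 tray [ -2.1 140.6]
```

View pics/c4.png

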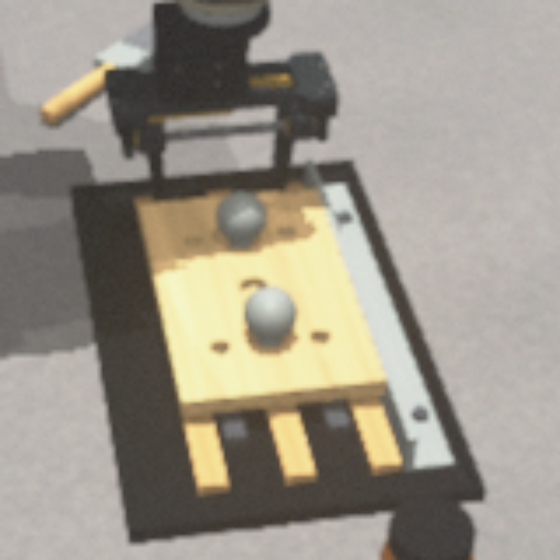

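The board is sliding along the fence square and still up on the pins, with both balls standing. I'll carry on in small steps.

Request:
{"api": "play_rows", "payload": {
  "targets": [
    {"linear": [-1.5, 0, 0], "turn": 0},
    {"linear": [-3, 0, 0], "turn": 0},
    {"linear": [-4.5, 0, 0], "turn": 0}
  ]
}}

```text
t: 9.57
eef_pos: [522.6, 174.9, 99.5]
tcp_rot: [-3.141, -0.001, 1.688]
ft_force: [-4.9, 9.4, 4.2]
opening: 1.001
```

Request:
{"api": "play_rows", "payload": {
  "targets": [
    {"linear": [-1.5, 0, 0], "turn": 0},
    {"linear": [-3, 0, 0], "turn": 0},
    {"linear": [-4.5, 0, 0], "turn": 0}
  ]
}}

```text
t: 9.95
eef_pos: [524.0, 169.6, 99.1]
tcp_rot: [3.141, -0.0, 1.688]
ft_force: [-0.4, -0.7, -0.9]
opening: 0.998
```

Request:
{"api": "play_rows", "payload": {
  "targets": [
    {"linear": [-1.5, 0, 0], "turn": 0},
    {"linear": [-3, 0, 0], "turn": 0}
  ]
}}

```text
t: 10.2
eef_pos: [524.4, 166.8, 99.0]
tcp_rot: [3.14, -0.0, 1.688]
ft_force: [-0.6, 4.4, 2.7]
opening: 0.999
```

Run:
```python
from h import *
go(*t2w((-3,140)),98.6,np.pi/2+TY)
shot('side','side5')
b=load('side5')['rgb'][120:280,260:420,::-1]
cv2.imwrite('pics/c5.png',cv2.resize(b,(560,560)))
```

```text
t 10.2 linear [12.1 -1.8  0.4] turn -0.0029 now [524.4 166.8  99. ] yaw 1.6879 F [-0.6  4.4  2.7] open 0.9989613884817538 tray [ -1.2 127.9]
```

View pics/c5.png

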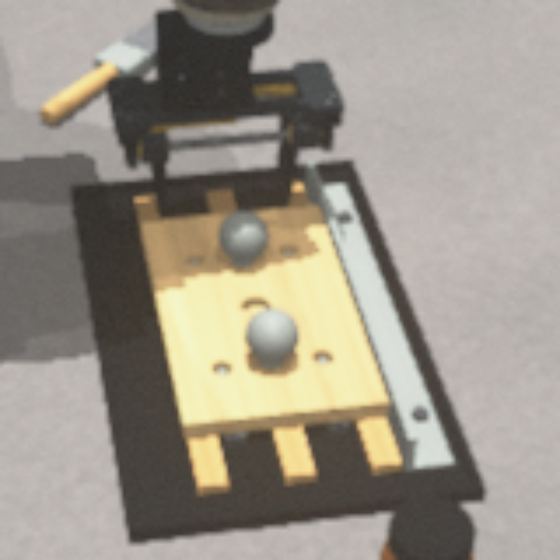

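Run:
```python
from h import *
T=load('top0');g=cv2.cvtColor(T['rgb'],cv2.COLOR_RGB2HSV)
for n,(u,v) in dict(red=(428,264),blue=(464,240),spare=(424.7,222.6)).items(): print(n,plane(T,u,v,32 if n!='spare' else 47).round(1))
go(*t2w((-3,145)),200,np.pi/2+TY)
go(468,-281,200,np.pi/2+TY)
```

```text
red [ 372.3 -289.5   32. ]
blue [ 429.  -378.9   32. ]
spare [ 469.  -283.2   47. ]
t 10.25 linear [  17.2   -1.7 -101. ] turn -0.0031 now [524.5 166.7  99. ] yaw 1.6877 F [0.7 4.5 1.7] open 0.9971579552687695 tray [ -1.3 127.8]
t 10.25 linear [-438.  -108.2 -101.3] turn -0.0031 now [524.5 166.7  99. ] yaw 1.6877 F [0.7 4.5 1.7] open 0.9971579552687695 tray [ -1.3 127.8]
```

Request:
{"api": "play_rows", "payload": {
  "targets": [
    {"linear": [10, 0, 0], "turn": 0},
    {"linear": [17, 0, -20], "turn": 0},
    {"linear": [17, 0, -70], "turn": 0},
    {"linear": [-15, -8, -102], "turn": 0},
    {"linear": [-70, -20, -110], "turn": 0},
    {"linear": [-130, -33, -110], "turn": 0},
    {"linear": [-190, -48, -110], "turn": 0},
    {"linear": [-250, -63, -110], "turn": 0},
    {"linear": [-310, -78, -110], "turn": 0},
    {"linear": [-370, -92, -105], "turn": 0},
    {"linear": [-420, -104, -101], "turn": 0},
    {"linear": [-438, -108, -101], "turn": 0},
    {"linear": [-438, -108, -101], "turn": 0},
    {"linear": [-438, -108, -101], "turn": 0}
  ]
}}

```text
t: 12.0
eef_pos: [468.2, -279.4, 199.7]
tcp_rot: [-3.141, -0.001, 1.689]
ft_force: [-0.4, 0.6, -0.7]
opening: 0.999
```

Run:
```python
from h import *
go(468,-281,200,np.pi/2+TY)
shot('wrist','wr6');shot('top','top6');shot('side','side6')
a=load('top6')['rgb'][130:270,195:385,::-1];cv2.imwrite('pics/topc6.png',cv2.resize(a,None,fx=4.2,fy=4.2,interpolation=cv2.INTER_CUBIC))
b=load('side6')['rgb'][150:280,270:410,::-1]
cv2.imwrite('pics/c6.png',cv2.resize(b,None,fx=4.2,fy=4.2,interpolation=cv2.INTER_CUBIC))
T=load('top6')
for U,V in [(200,350),(340,400),(400,350),(550,350),(150,430),(300,220)]:
    p=dep(T,195+U/4.2-.4,130+V/4.2-.4);print(w2t(p).round(1),p[2].round(1))
```

```text
t 12.0 linear [-1.6 -0.3 -0.3] turn -0.0019 now [ 468.2 -279.4  199.7] yaw 1.6889 F [-0.4  0.6 -0.7] open 0.999471286968415 tray [-110.6 -308.4]
[-25.9 120.9] 5.3
[-185.1    4. ] 773.5
[-177.6   -7.8] 775.1
[-180.2  -35. ] 771.0
[-71.1 152.8] 15.4
[39.8 52.8] 27.1
```

View pics/wr6.png

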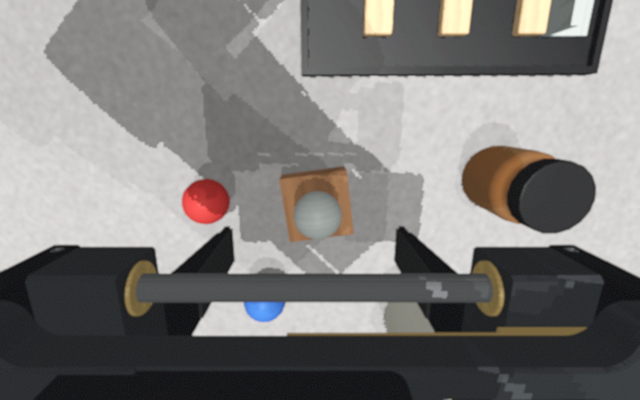

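View pics/topc6.png

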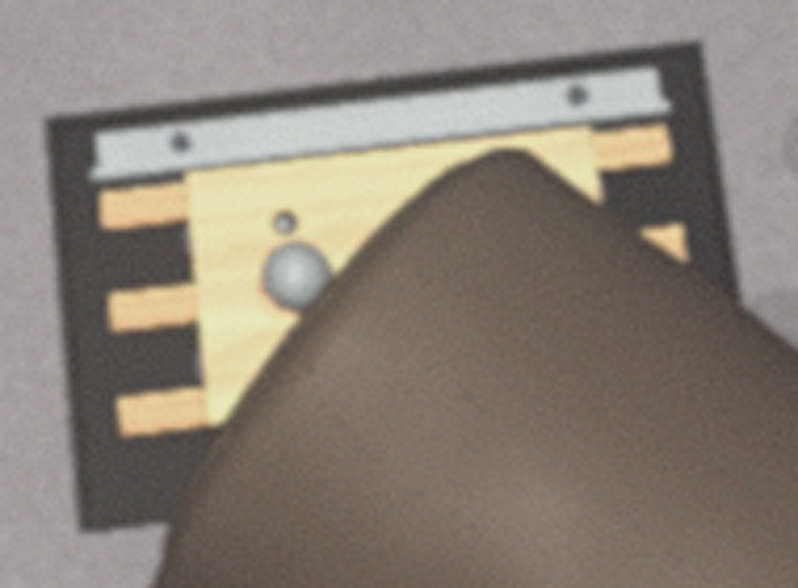

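View pics/c6.png

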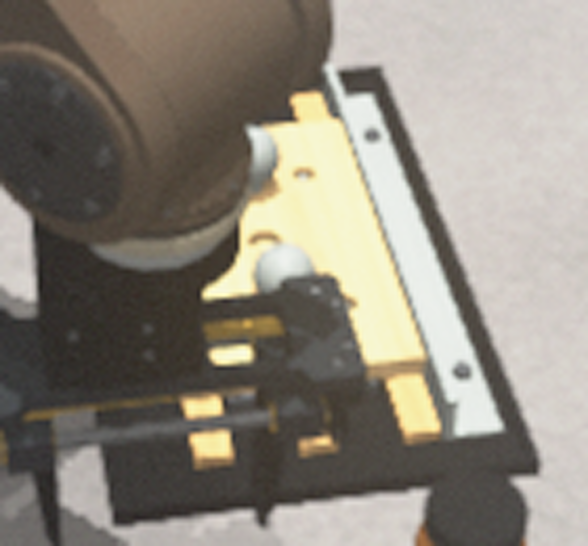

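Wrist: the silvered spare is at (317,215) on its block, with red at (205,201) and blue at (264,305). A pin shows in the board's hole at (285,222) in the top crop, so the board has dropped.

Run:
```python
from h import *
def circ(z,box):
    u0,v0,u1,v1=box;c=z['rgb'][v0:v1,u0:u1];h=cv2.cvtColor(c,cv2.COLOR_RGB2HSV)
    m=((h[...,1]<70)).astype(np.uint8)*255
    return c,h,m
W=load('wr6');c,h,m=circ(W,(285,180,350,240))
cv2.imwrite('pics/m.png',np.hstack([cv2.resize(c[:,:,::-1],(390,360)),cv2.cvtColor(cv2.resize(m,(390,360)),cv2.COLOR_GRAY2BGR)]))
g=cv2.GaussianBlur(cv2.cvtColor(c,cv2.COLOR_RGB2GRAY),(0,0),1)
cc=cv2.HoughCircles(cv2.resize(h[...,1],None,fx=4,fy=4,interpolation=cv2.INTER_CUBIC),cv2.HOUGH_GRADIENT,1,200,param1=80,param2=20,minRadius=70,maxRadius=120)
print(cc)
T=load('top0');h=cv2.cvtColor(T['rgb'][205:240,405:445],cv2.COLOR_RGB2HSV)
ct=cv2.HoughCircles(cv2.resize(h[...,1],None,fx=8,fy=8,interpolation=cv2.INTER_CUBIC),cv2.HOUGH_GRADIENT,1,200,param1=80,param2=20,minRadius=50,maxRadius=90);print(ct)
u,v=285+cc[0,0,0]/4-.4,180+cc[0,0,1]/4-.4
ut,vt=405+ct[0,0,0]/8-.4,205+ct[0,0,1]/8-.4
print((u,v),plane(W,u,v,47),(ut,vt),plane(T,ut,vt,47))
c1,d1=ray(W,u,v);c2,d2=ray(T,ut,vt);s=np.linalg.lstsq(np.stack([d1,-d2],1),c2-c1,rcond=None)[0];print(c1+d1*s[0],c2+d2*s[1])
```

```text
[[[129.5 139.5  95.6]]]
[[[164.5 143.5  68.2]]]
(np.float32(316.975), np.float32(214.475)) [ 472.48003651 -284.7174075    47.        ] (np.float32(425.1625), np.float32(222.5375)) [ 469.15941882 -284.31297329   47.        ]
[ 473.61780712 -292.26353869   23.17140428] [ 472.87615578 -290.76052792   22.6600126 ]
```

View pics/m.png

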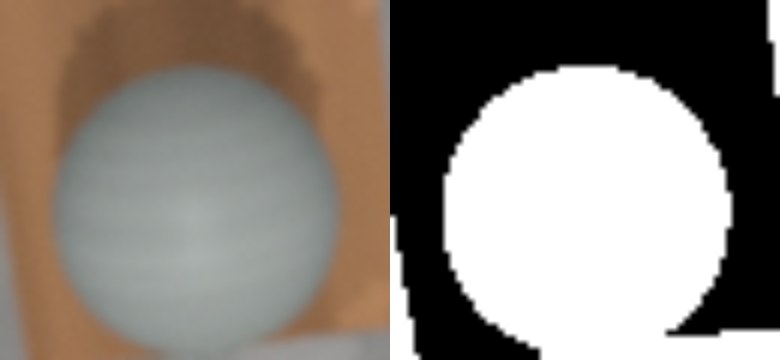

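Run:
```python
from h import *
go(470.7,-284.5,107,np.pi/2+TY)
```

```text
t 12.15 linear [-5.2  1.8 92.9] turn -0.0013 now [ 468.3 -279.6  199.9] yaw 1.6895 F [-0.2  0.5 -0.1] open 1.0008438911501079 tray [-110.4 -308.6]
```

Request:
{"api": "play_rows", "payload": {
  "hand": 66,
  "targets": [
    {"linear": [-5.2, 1.8, 10], "turn": 0},
    {"linear": [-5.2, 1.8, 25], "turn": 0},
    {"linear": [-5.2, 1.8, 55], "turn": 0},
    {"linear": [-5.2, 1.8, 80], "turn": 0},
    {"linear": [-5.2, 1.8, 93], "turn": 0},
    {"linear": [-5.2, 1.8, 93], "turn": 0},
    {"linear": [-5.2, 1.8, 93], "turn": 0}
  ]
}}

```text
t: 13.02
eef_pos: [470.6, -286.0, 107.2]
tcp_rot: [3.141, 0.001, 1.688]
ft_force: [0.2, 0.1, 0.8]
opening: 0.692
```

Run:
```python
from h import *
go(470.7,-284.5,107,np.pi/2+TY)
shot('wrist','wr7');shot('side','side7')
b=load('side7')['rgb'][230:370,220:400,::-1]
cv2.imwrite('pics/c7.png',np.hstack([cv2.resize(load('wr7')['rgb'][150:310,200:430,::-1],(430,300)),cv2.resize(b,(370,300))]))
```

```text
t 13.03 linear [1.5 0.3 0.2] turn -0.003 now [ 470.6 -286.   107.2] yaw 1.6878 F [0.2 0.1 0.8] open 0.6920840337592588 tray [-108.9 -315.3]
```

View pics/c7.png

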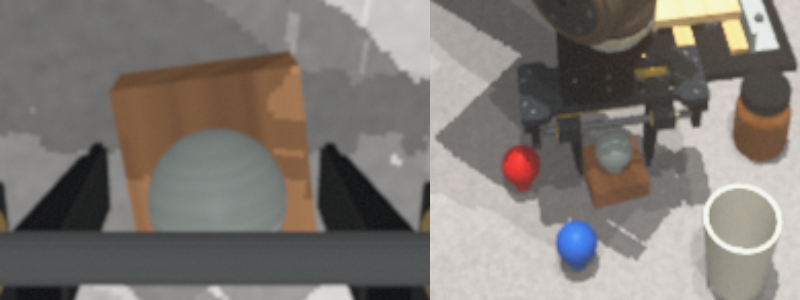

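Centred on the silvered spare, between red and jar. I'm closing now with a 1.5 mm correction.

Request:
{"api": "play_rows", "payload": {
  "targets": [
    {"linear": [1.5, 0, 0], "turn": 0},
    {"linear": [1.5, 0, 0], "turn": 0}
  ]
}}

```text
t: 13.38
eef_pos: [470.2, -284.3, 107.1]
tcp_rot: [3.141, 0.0, 1.688]
ft_force: [-0.2, 0.7, -0.1]
opening: 0.692
```

Request:
{"api": "play_rows", "payload": {
  "hand": 30,
  "targets": [
    {"linear": [0, 0, 0], "turn": 0},
    {"linear": [0, 0, 0], "turn": 0},
    {"linear": [0, 0, 0], "turn": 0},
    {"linear": [0, 0, 0], "turn": 0},
    {"linear": [0, 0, 0], "turn": 0}
  ]
}}

```text
t: 14.0
eef_pos: [470.2, -284.4, 106.7]
tcp_rot: [3.142, -0.0, 1.688]
ft_force: [-0.2, 0.1, -0.3]
opening: 0.408
```

Run:
```python
from h import *
go(*t2w((0,-62)),200,np.pi/2+TY)
```

```text
t 14.0 linear [251.9 108.4 -93.3] turn -0.003 now [ 470.2 -284.4  106.7] yaw 1.6878 F [-0.2  0.1 -0.3] open 0.4084429061334812 tray [-109.1 -313.6]
```

Request:
{"api": "play_rows", "payload": {
  "targets": [
    {"linear": [0, 0, -8], "turn": 0},
    {"linear": [0, 0, -30], "turn": 0},
    {"linear": [0, 0, -60], "turn": 0},
    {"linear": [15, 7, -90], "turn": 0},
    {"linear": [45, 20, -93], "turn": 0},
    {"linear": [85, 37, -93], "turn": 0},
    {"linear": [125, 54, -93], "turn": 0},
    {"linear": [165, 71, -93], "turn": 0},
    {"linear": [205, 88, -93], "turn": 0},
    {"linear": [235, 101, -93], "turn": 0},
    {"linear": [252, 108, -93], "turn": 0},
    {"linear": [252, 108, -93], "turn": -0.003},
    {"linear": [252, 108, -93], "turn": -0.003},
    {"linear": [252, 108, -93], "turn": -0.003}
  ]
}}

```text
t: 15.75
eef_pos: [547.9, -22.5, 199.8]
tcp_rot: [-3.142, -0.0, 1.69]
ft_force: [0.3, -0.1, -0.3]
opening: 0.41
```

Run:
```python
from h import *
go(*t2w((0,0)),200,np.pi/2+TY)
shot('wrist','wr8');shot('side','side8')
b=load('side8')['rgb'][130:310,220:420,::-1]
cv2.imwrite('pics/c8.png',cv2.resize(b,(600,540),interpolation=cv2.INTER_CUBIC))
```

```text
t 15.75 linear [62.8  0.6 -0.2] turn -0.0013 now [547.9 -22.5 199.8] yaw 1.6895 F [ 0.3 -0.1 -0.3] open 0.4098085960173001 tray [ -0.7 -62.8]
```

View pics/wr8.png

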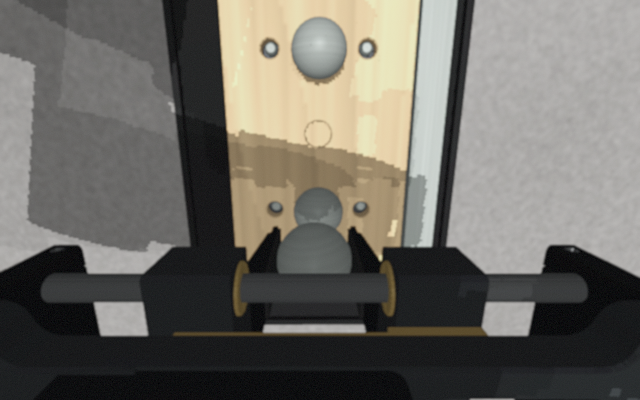

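View pics/c8.png

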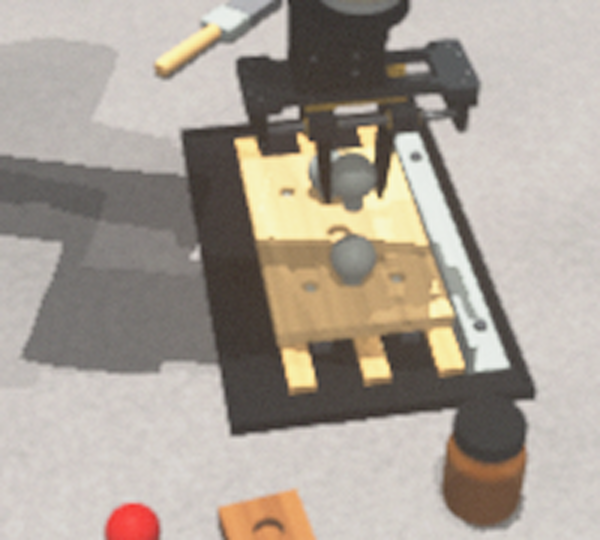

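Run:
```python
from h import *
W=load('wr8')
c=W['rgb'][110:160,285:350];cv2.imwrite('pics/p8.png',np.hstack([cv2.resize(c[:,:,::-1],None,fx=6,fy=6,interpolation=cv2.INTER_CUBIC),cv2.resize(W['rgb'][215:275,275:355,::-1],(400,300),interpolation=cv2.INTER_CUBIC)]))
print('pocket',plane(W,318,134,30),w2t(plane(W,318,134,30)))
hs=[plane(W,u,v,30) for u,v in[(269.5,48),(367,48),(275,208),(360.5,208)]];print('holes',[w2t(h).round(1).tolist() for h in hs],w2t(np.mean(hs,0)))
print('held',plane(W,314.5,258.5,141), w2t(plane(W,314.5,258.5,141)))
for uv in[(318,48),(318,210)]: p=plane(W,*uv,53);print('ball',w2t(p))
d=[dep(W,u,v) for u,v in [(240,110),(290,90),(345,100),(390,60),(250,200),(390,200),(300,170),(345,230),(245,40),(200,100)]]
for p in d: print(w2t(p).round(0),p[2].round(1))
```

```text
pocket [545.52157781  36.40425776  30.        ] [ 4.05860726 -4.11117201]
holes [[-33.6, 61.3], [42.0, 61.1], [-33.9, -68.1], [41.7, -68.3]] [ 4.04671445 -3.48811501]
held [549.3352132  -22.73973059 141.        ] [  0.76456002 -63.28637311]
ball [ 3.71195095 56.75845969]
ball [  3.79656548 -63.0457155 ]
[-59.  15.] 30.2
[-18.  30.] 31.1
[26. 23.] 30.4
[60. 52.] 30.7
[-55. -61.] 30.6
[ 67. -61.] 30.5
[-11. -34.] 31.9
[ 28. -89.] 30.1
[-52.  67.] 29.9
[-100.   24.] 6.3
```

View pics/p8.png

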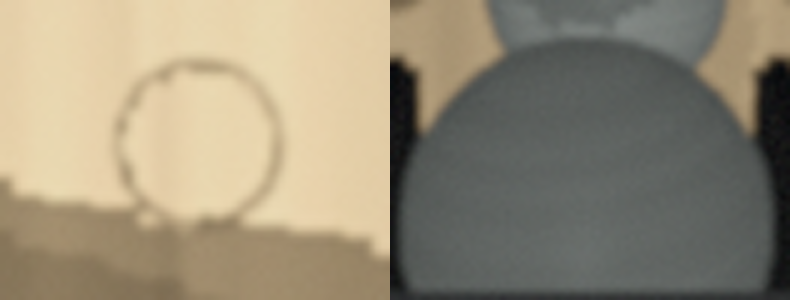

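Run:
```python
from h import *
go(*t2w((1.5,-2.8)),128,np.pi/2+TY)
```

```text
t 15.85 linear [59.8  2.  71.8] turn -0.001 now [547.9 -22.3 199.8] yaw 1.6898 F [-1.  -0.5 -0.3] open 0.4075818317736231 tray [ -0.6 -62.6]
```

Request:
{"api": "play_rows", "payload": {
  "targets": [
    {"linear": [20, 0.5, 0], "turn": 0},
    {"linear": [45, 1.5, 0], "turn": 0},
    {"linear": [58, 2, 5], "turn": 0},
    {"linear": [59.8, 2, 20], "turn": 0},
    {"linear": [59.8, 2, 45], "turn": 0},
    {"linear": [59.8, 2, 65], "turn": 0},
    {"linear": [59.8, 2, 72], "turn": 0},
    {"linear": [59.8, 2, 72], "turn": 0},
    {"linear": [59.8, 2, 72], "turn": 0}
  ]
}}

```text
t: 16.98
eef_pos: [543.1, 38.0, 128.2]
tcp_rot: [3.141, 0.0, 1.691]
ft_force: [0.2, 0.5, -0.5]
opening: 0.409
```

Run:
```python
from h import *
go(*t2w((1.5,-2.8)),113,np.pi/2+TY)
shot('wrist','wr9');shot('side','side9')
a=load('wr9')['rgb'][90:310,220:420,::-1];b=load('side9')['rgb'][160:240,290:390,::-1]
cv2.imwrite('pics/c9.png',np.hstack([cv2.resize(a,(364,400)),cv2.resize(b,(430,400),interpolation=cv2.INTER_CUBIC)]))
```

```text
t 16.98 linear [-0.6 -0.4 15.2] turn -0.0001 now [543.1  38.  128.2] yaw 1.6907 F [ 0.2  0.5 -0.5] open 0.40937145757769805 tray [ 1.9 -2.2]
```

View pics/c9.png

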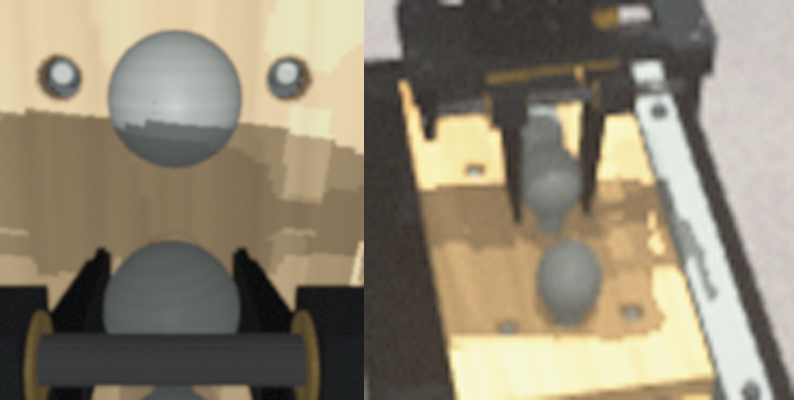

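Request:
{"api": "play_rows", "payload": {
  "targets": [
    {"linear": [-0.5, 0, 3], "turn": 0},
    {"linear": [-0.5, 0, 6], "turn": 0},
    {"linear": [-0.5, 0, 8], "turn": 0}
  ]
}}

```text
t: 17.45
eef_pos: [542.9, 37.6, 119.5]
tcp_rot: [-3.142, -0.0, 1.691]
ft_force: [0.1, -0.4, -0.9]
opening: 0.407
```

Request:
{"api": "play_rows", "payload": {
  "targets": [
    {"linear": [0, 0, 1.5], "turn": 0},
    {"linear": [0, 0, 3], "turn": 0}
  ]
}}

```text
t: 17.7
eef_pos: [542.9, 37.6, 116.6]
tcp_rot: [3.142, -0.0, 1.691]
ft_force: [-0.6, 0.1, -0.6]
opening: 0.409
```

No force with the foot below the board's top, so it is entering the pocket.

Request:
{"api": "play_rows", "payload": {
  "targets": [
    {"linear": [0, 0, 1.5], "turn": 0},
    {"linear": [0, 0, 3], "turn": 0}
  ]
}}

```text
t: 17.95
eef_pos: [542.9, 37.7, 113.6]
tcp_rot: [3.141, -0.0, 1.691]
ft_force: [0.9, -0.6, -0.9]
opening: 0.408
```

Request:
{"api": "play_rows", "payload": {
  "targets": [
    {"linear": [0, 0, 0.6], "turn": 0},
    {"linear": [0, 0, 0.8], "turn": 0}
  ]
}}

```text
t: 18.2
eef_pos: [542.9, 37.7, 112.9]
tcp_rot: [3.142, -0.0, 1.691]
ft_force: [-0.5, -0.2, -0.1]
opening: 0.408
```

Request:
{"api": "play_rows", "payload": {
  "targets": [
    {"linear": [0, 0, 0.5], "turn": 0},
    {"linear": [0, 0, 0.8], "turn": 0}
  ]
}}

```text
t: 18.45
eef_pos: [543.0, 37.6, 112.5]
tcp_rot: [3.141, 0.0, 1.691]
ft_force: [-2.1, -0.1, 7.7]
opening: 0.404
```

Request:
{"api": "play_rows", "payload": {
  "targets": [
    {"linear": [0, 0, 0.5], "turn": 0},
    {"linear": [0, 0, 0.5], "turn": 0}
  ]
}}

```text
t: 18.7
eef_pos: [543.0, 37.6, 112.5]
tcp_rot: [3.141, 0.0, 1.691]
ft_force: [-2.0, -0.4, 9.9]
opening: 0.403
```

The foot has touched the pocket floor at TCP z 112.5 (predicted about 112.8). Next I'll relieve the pressure, open, then rise.

Request:
{"api": "play_rows", "payload": {
  "targets": [
    {"linear": [0, 0, -0.8], "turn": 0}
  ]
}}

```text
t: 18.82
eef_pos: [542.9, 37.6, 112.7]
tcp_rot: [3.141, 0.0, 1.691]
ft_force: [-0.4, -0.0, 0.1]
opening: 0.405
```

Request:
{"api": "play_rows", "payload": {
  "hand": 66,
  "targets": [
    {"linear": [0, 0, 0], "turn": 0},
    {"linear": [0, 0, 0], "turn": 0},
    {"linear": [0, 0, 0], "turn": 0},
    {"linear": [0, 0, 0], "turn": 0}
  ]
}}

```text
t: 19.32
eef_pos: [542.9, 37.6, 112.4]
tcp_rot: [-3.142, -0.0, 1.691]
ft_force: [-0.4, 0.2, 0.7]
opening: 0.688
```

Request:
{"api": "play_rows", "payload": {
  "targets": [
    {"linear": [0, 0, -8], "turn": 0},
    {"linear": [0, 0, -30], "turn": 0},
    {"linear": [0, 0, -70], "turn": 0},
    {"linear": [0, 0, -120], "turn": 0},
    {"linear": [40, -20, -150], "turn": 0},
    {"linear": [100, -40, -170], "turn": 0},
    {"linear": [160, -60, -170], "turn": 0},
    {"linear": [220, -80, -170], "turn": 0},
    {"linear": [280, -100, -170], "turn": 0},
    {"linear": [330, -120, -170], "turn": 0},
    {"linear": [330, -120, -170], "turn": 0}
  ]
}}

```text
t: 20.7
eef_pos: [382.1, 353.5, 282.9]
tcp_rot: [3.141, -0.001, 1.696]
ft_force: [0.6, 0.7, -0.7]
opening: 0.697
```

Run:
```python
from h import *
shot('top','topF');shot('side','sideF');s=env.state();print(s['t'],s['eef_pos'])
a=load('topF')['rgb'][130:270,195:385,::-1];b=load('sideF')['rgb'][150:280,270:410,::-1]
cv2.imwrite('pics/F.png',np.hstack([cv2.resize(a,(440,324),interpolation=cv2.INTER_CUBIC),cv2.resize(b,(350,324),interpolation=cv2.INTER_CUBIC)]))
cv2.imwrite('pics/F2.png',load('sideF')['rgb'][:,:,::-1])
```

```text
20.8 [383.89530954 351.04879467 282.74558054]
```

View pics/F.png

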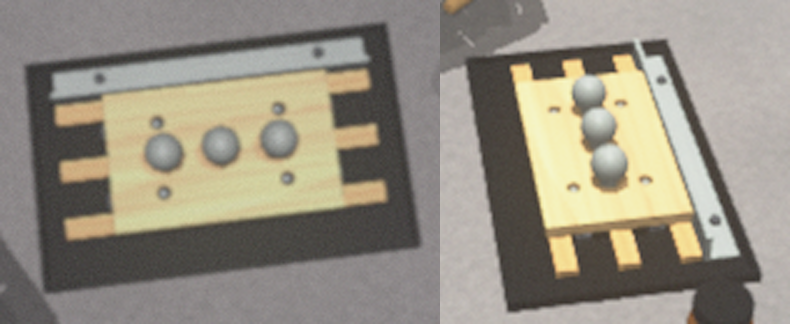

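View pics/F2.png

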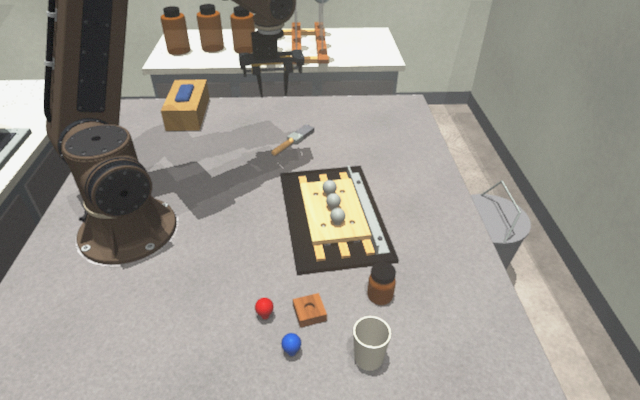

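All three balls stand in line, a pin shows in each hole, and the bystanders are where they were. I'll do one numeric check from the saved pictures, then hand in.

Run:
```python
from h import *
T=load('topF');S=load('sideF')
k=190/440
for U,V in [(163,152),(221,146),(279,140)]:
    p=dep(T,195+U*k,130+V*140/324);print('ball top',w2t(p).round(1),p[2].round(1))
for U,V in [(125,110),(310,90),(130,220),(325,200),(190,115),(250,190)]:
    p=dep(T,195+U*k,130+V*140/324);print('board',w2t(p).round(0),p[2].round(1))
print(env.state()['qvel'],env.job_done())
```

```text
ball top [-4.3 55. ] 71.7
ball top [-5.4 -4. ] 72.1
ball top [ -7.2 -63.1] 75.9
board [56. 93.] 28.5
board [  53. -105.] 30.5
board [-63. 100.] 28.3
board [ -67. -105.] 30.2
board [42. 25.] 28.1
board [-46. -28.] 29.2
the job is handed in; nothing more can be done
[-0.04017893 -0.00088364  0.00471714  0.00011474 -0.00338695 -0.00300202] None
```

The job is done and handed in at about 21 s, well under the 56 s limit.

**What I did:** I pushed the board square against the fence, reading up to about 10 N on the wrist. I then slid it along the fence toward the tray's −y at about 8–11 N. The push force fell to zero as the board dropped over the pins, near tray y = −3 mm. Then I took the silvered spare from its block and lowered it into the empty middle pocket. The foot met the floor at TCP z 112.5 mm, against about 112.8 predicted, and I released it and backed away.

**Last checks:**
- **Board:** a pin shows in all four holes. The top reads 28–30.5 mm from the overhead camera and about 30–32 mm from the wrist camera, against 30 mm expected, so it lies flush.
- **Balls:** all three stand in line in their pockets, with tops at 72–76 mm against 73 mm expected.
- **Other things:** the bystanders and the red and blue look-alikes appear unmoved in the side view.

**Disagreements:**
- **Spare's height:** triangulating with the wrist and overhead views gave about 23 mm, a poor result because the two views are so close together. I set it aside for the side and overhead result of 48.7 mm (47 mm nominal).
- **Wrist camera:** it read about 2 mm too far in x against the gripper, and I allowed for this when placing the ball.

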